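# Take the depth of a blind hole in a leg blank with a collar gauge

### The arm

A 6-joint arm with a two-finger parallel gripper is mounted at the origin on the work surface. World frame = base frame: x ahead of the robot, y to its left, z up, the work surface at z = 0. Lengths are in m, angles in rad, forces in N, time in s.
With the tool pointing down it reaches from about 0.275 to 0.825 m from the base axis. Payload 4.9 kg.
Tool frame: the origin (TCP) lies at the very end of the fingers, on their centre line; the grasp point (between the pads) lies arm.tcp_to_grasp behind it (arm.tcp_to_grasp is the distance from the TCP to the grasp point, in m); y points along the fingers, z is the direction in which the jaws open and shut, and the axes are right-handed (so a half turn about y gives the same grasp; the last joint's range is limited). The gripper opens to 85 mm and grips with 20 to 120 N. Pads are 22 mm wide; open, the fingers measure 114 mm over their backs; the gripper's body (76 mm by 85 mm) begins 54 mm behind the grasp point. The pads swing forward as they close: fully open they stand 13 mm farther back than shut.
Start: joints at [-1.259, 0.326, -0.193, 1.052, 0, 1.437], TCP at [0.237, -0.496, 0.231] pointing down, gripper open.
Joint ranges: [-2.65, 2.65], [-0.97, 1.79], [-1.3, 1.35], [-1.93, 2.1], [-1.47, 1.37], [-3.14, 3.14]. Speed limits (rad/s): [2.57, 2.57, 3.14, 3.14, 3.14, 3.14].

### API

Orientations are given as a unit quaternion [w, x, y, z].
In Python, from plant import readout, cams, order, models, arm gives the robot as it stands.
- The arm moves only by the tool drive_tool, never from a script. Its argument "rows" is a list of rows, each an object of numbers: "x", "y", "z": the shift along the world's x, y, z in m; "yaw": the turn about the world's z in degrees. A call has 1 to 5 rows; each row shifts and turns the commanded pose from where the row before left it; what a row does not reach is not made up. A row lasts 1/10 s, in which the tool goes at most 50 mm and 8.59 degrees, less where a joint would pass 70% of its speed; a pose out of reach is approached as far as the arm can. A call with a gripper value outside its range is refused whole. "hand" is the opening in per cent of the stroke, from 0 (shut) to 100 (fully open), set as the call begins (left out, the last holds). The fingers move at their own pace and stop on an object; "squeeze" is the grip in N (left out, the last holds). Time passes only in rows, so rows that do not move let the fingers close. It gives the time, the measured TCP pose, the force and the opening at its end, in the units of the state.
- readout.get_obs(): the state, without advancing time (a new reading comes with each control period).
- cams.get_image(name): name is "scene" or "top"; returns (picture, depth): 384x512x3 uint8, red, green, blue; 384x512 float32, m along the optical axis (not along the pixel's ray), 0 where there is no reading.
- cams.camera_info(name): a dict with "camera_matrix" (3x3 intrinsics, pixels), "position" and "rotation" of the camera in the world. Camera axes: x right, y up, looking along -z (the intrinsics and any distortion apply to the point x, -y, -z); pixel columns grow to the right and rows downward; lengths in m; the calibration is good to about 2 mm. A picture is of the moment at which its call begins. camera_info takes no time and is no camera call.
- order.job_done(): hands the job in, once; it reports no verdict.
Trained networks look in the newest picture that a camera, given by its name, has taken for a name from the list of things; names that differ only in an ending like _2 or _b are one class to them, and where a whole thing is asked for, a point or a joint stands for the part that bears it (a point fixed in the world has none). Each returns a list of dicts, best first, with "conf" (0 to 1); they miss things now and then, are a little off and sometimes report something else, mostly with a low value. They report only what shows in the picture. A call takes as long as a camera call. They do not tell look-alikes from the thing itself.
- models.boxes_of(camera, query): "rect" ([left, top, width, height] in pixels, round what is visible of it).
The state is a dict: "clock": time; "joint_pos": joint angles; "qvel": joint speeds; "joint_efforts": joint torques, N m; "position": TCP position; "ee_rot": TCP orientation; "contact_force": force on the tool from outside, world axes, zero at the start; "torque": the same for the moment, N m; "gripper_width": finger opening in m.
Only numpy, scipy, OpenCV 4.12 (cv2) and the standard library are available. Lean on these libraries where they do the work, as an engineer would, in place of code of your own. Each camera call takes 0.05 s, during which the arm holds its last target. There are 200 camera calls.

### The job

Take the depth gauge out of its stand and lower its rod into the wide blind hole in the walnut leg blank, pressing gently until the rod bottoms out, so that the brass collar is pushed up the rod and sits flush on the wood, marking the depth. Do not force or ram the rod against the wood, let go of the gauge and leave it standing upright in the hole, and leave everything else where it is.

Things in the scene. Friction and masses are not known exactly. Their poses are not given: they have to be found in the camera images.
- gauge_grip (a point): Centre of the square wooden handle (24 x 24 mm, 46 mm high, sides square to this point's x and y) on top of the gauge: the part to grip. It lies 127 mm above the rod's lower end; z points up along the rod. The gauge is 150 mm long, about 0.16 kg, and starts upright in the stand, leaning by up to 3 degrees
- gauge_tip (a point): Lower end of the gauge's rod, on its axis; z points up along the rod. The rod is steel, 12 mm thick, its lowest 4 mm tapering to a flat end 6.4 mm across; it starts 22 mm below the stand's top face
- collar (a joint): Brass stop collar (32 mm across, 12 mm thick) that slides along the gauge's rod with a steady drag of about 4 N and stays where it is left; it does not slide under the gauge's own weight. Value in m: height of the collar's underside above the rod's lower end, minus 0.026. It starts between 0 and 0.010; it can rise to 0.055
- collar_under (a point): Centre of the collar's underside; z points up along the rod
- hole_mouth (a point): Centre of the mouth of the wide blind hole, 14.5 mm across, level with the top face of the leg blank; z points straight up. The depth of this hole is not known beforehand: it lies between 44 and 66 mm, and its bottom is solid wood. Below it the walls are straight
- leg: Dark walnut leg blank, 80 (x) x 180 (y) x 80 mm high, fixed to the bench. Origin at the centre of its underside. The wide hole is at x 0, y +30 mm; two narrow 6 mm pilot holes, only shallow marks, are at x +22 and -22 mm, y -20 mm. A small offcut lies on its top at y -62 mm
- stand_hole (a point): Centre of the mouth of the 13 mm hole, 22 mm deep, in which the gauge starts; on the top face, 30 mm above the bench, of a fixed wooden stand 60 (x) x 160 (y) mm. An awl with a handle 28 mm thick, its top 103 mm above the bench, is stuck fast in the stand 80 mm away along this point's +y
- offcut: Bystander: small pale offcut 45 x 30 x 14 mm lying loose on the leg blank. Origin under its centre
- pencil: Bystander: flat pencil 150 x 14 x 7 mm on the bench between stand and leg. Origin under its centre
- mallet: Bystander: wooden mallet, head 75 x 120 x 60 mm, handle 200 mm, lying at the back. Origin under the head's centre, handle towards -x
- plane: Bystander: wooden hand plane 240 x 58 mm, 88 mm high, at the back. Origin under its centre
- flask: Bystander: steel drinking flask, 70 mm across, 220 mm high, at the back left. Origin under its centre
- glue: Bystander: white glue bottle, 56 mm across, 150 mm high, at the back right. Origin under its centre
- tape: Bystander: tape measure 65 x 60 x 34 mm on the bench near the robot. Origin under its centre
Mind the look-alikes: they are no part of the job. Leave any turquoise look-alike of the part that bears gauge_grip alone. What is shaped like the leg but green is not meant.

How it is judged:
By the outcome, as a careful person would: the job done as asked, in the order asked, and still so for the second after the job is handed in, with the robot touching nothing.
It also fails if it takes over 72 s, if anything falls off the work surface, if the arm or the gripper's body presses on something with over 40 N, if the wrist force passes 120 N, or if a joint passes its speed limit or range.

## Working session

There is one attempt and no reset: what is moved stays moved. The work goes in short steps, Python scripts to look and compute and a tool call to move; the robot and the scene stay as the last step left them, time stands still between calls to the robot, and variables do not carry over. Pictures are saved under pics/ and viewed, about 8 in all and at most 12, crops included, and the job is handed in when it is done.

Besides the shell and the picture viewer there is one more tool, called after "Call:" as name(argument=value, ...) on one line, values as JSON. drive_tool: Moves the arm, as the interface text tells. Its arguments: {"type":"object","properties":{"rows":{"type":"array"},"hand":{"type":"number"},"squeeze":{"type":"number"}},"required":["rows"]}

```bash
mkdir -p pics
cat > h.py <<'E'
import numpy as np, cv2
from plant import readout, cams, order, models, arm
def grab(n):
    im,d=cams.get_image(n); np.savez(f'{n}.npz',im=im,d=d); return im,d
def cloud(n,d):
    c=cams.camera_info(n);K=np.array(c['camera_matrix']);R=np.array(c['rotation']);p=np.array(c['position'])
    if R.shape!=(3,3):
        from scipy.spatial.transform import Rotation as Ro
        R=Ro.from_quat([R[1],R[2],R[3],R[0]]).as_matrix()
    v,u=np.mgrid[:d.shape[0],:d.shape[1]]
    P=np.stack([(u-K[0,2])/K[0,0]*d,-(v-K[1,2])/K[1,1]*d,-d],-1)
    return P@R.T+p
def save(im,f): cv2.imwrite('pics/'+f,im[:,:,::-1])
E
python3 - <<'E'
from h import *
out=[]
for n in('scene','top'):
    im,d=grab(n);W=cloud(n,d);out.append(im);save(im,n+'0.png')
    c=cams.camera_info(n);print(n,c)
    for q in('gauge_grip','leg','collar','offcut','stand_hole'):
        try:
            for b in models.boxes_of(n,q)[:3]:
                l,t,w,h=b['rect'];print(q,np.round(b['rect']),round(b['conf'],2),np.round(W[int(t+h/2),int(l+w/2)],3))
        except Exception as e: print(q,e)
print(readout.get_obs()); print([a for a in dir(arm) if a[0]!='_'],arm.tcp_to_grasp)
E
```

```text
scene {'camera_matrix': array([[484.98978625,   0.        , 258.80379478],
       [  0.        , 484.98978625, 197.36233426],
       [  0.        ,   0.        ,   1.        ]]), 'position': array([1.16101499, 0.76859789, 0.95649789]), 'rotation': array([0.31568077, 0.13971384, 0.39962484, 0.84919119])}
gauge_grip [190. 145.  15.  38.] 0.7 [ 0.549 -0.257  0.105]
gauge_grip [207. 132.  16.  40.] 0.52 [ 0.451 -0.301  0.08 ]
gauge_grip [140. 141.  25.  46.] 0.31 [ 0.643 -0.363  0.092]
leg [268. 225.  82.  66.] 0.86 [0.554 0.222 0.085]
leg [357. 200.  78.  67.] 0.58 [0.32  0.302 0.079]
leg [181. 250.  80.  93.] 0.19 [0.77  0.151 0.052]
collar [193. 176.  12.   7.] 0.37 [ 0.546 -0.266  0.041]
collar [269. 222.  80.  72.] 0.35 [0.554 0.222 0.085]
offcut [275. 230.  19.  18.] 0.74 [0.558 0.137 0.093]
stand_hole [186. 178.  44.  37.] 0.88 [ 0.567 -0.191  0.031]
stand_hole [271. 228.  77.  69.] 0.39 [0.559 0.229 0.08 ]
top {'camera_matrix': array([[446.64133032,   0.        , 252.24224822],
       [  0.        , 446.64133032, 182.70397942],
       [  0.        ,   0.        ,   1.        ]]),
[... 664 characters left out ...]
, 'joint_pos': array([-1.25921361e+00,  3.26186867e-01, -1.92569839e-01,  1.05200793e+00,
       -9.58897507e-06,  1.43658104e+00]), 'qvel': array([ 0.00232265, -0.00030359,  0.00010669, -0.00072645, -0.00118548,
        0.00018665]), 'joint_efforts': array([-1.00216424e-03, -4.43094563e+01,  2.62643963e+01,  1.46305028e-03,
       -2.19716298e-04, -4.80106877e-06]), 'position': array([ 0.23715754, -0.49627632,  0.23129947]), 'ee_rot': array([-0.15630911,  0.15631388, -0.68960199,  0.68962492]), 'contact_force': array([ 0.17256784, -0.01576263, -0.56433267]), 'torque': array([-0.00996918,  0.05951244, -0.04543474]), 'gripper_width': 0.08529355689595793}
['Unreachable', 'tcp_to_grasp'] 0.0187
```

View pics/scene0.png

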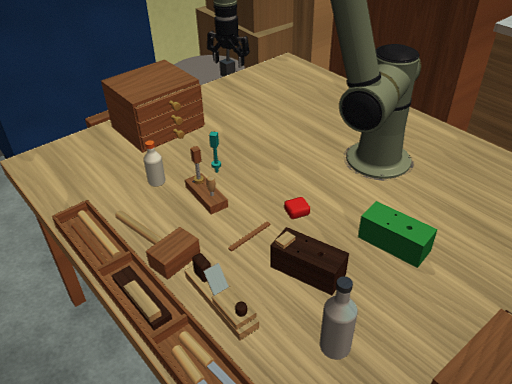

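View pics/top0.png

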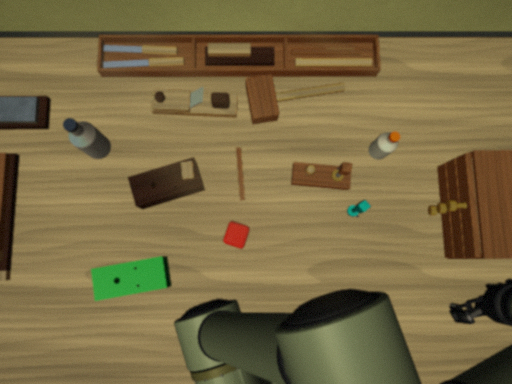

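The gauge candidates are the brown one in the stand (scene 197,160; top 345,168) and the turquoise look-alike (scene 214,150; top 358,208). The awl is the short handle in the stand (scene 211,187). The leg is the dark block (scene 310,258) rather than the green one (scene 397,232). I choose the brown gauge and the dark leg, and check both in one crop.

Run:
```python
from h import *
cr=[]
for n,a,b in(('scene',(165,130,80,90),(262,215,100,85)),('top',(280,145,90,80),(120,150,100,65))):
    z=np.load(n+'.npz');im,d=z['im'],z['d']
    W=cloud(n,d)
    for (l,t,w,h) in(a,b): cr.append(cv2.resize(im[t:t+h,l:l+w],(400,300),interpolation=cv2.INTER_CUBIC))
    X,Y,Z=W[...,0],W[...,1],W[...,2]
    m=(abs(X-.55)<.12)&(abs(Y-.2)<.15)&(Z>.07)&(Z<.086)
    r=cv2.minAreaRect(W[m][:,:2].astype(np.float32)*1000);print(n,'leg',r,np.median(Z[m]),m.sum())
    m=(abs(X-.55)<.07)&(abs(Y+.22)<.13)&(Z>.022)&(Z<.036)
    r=cv2.minAreaRect(W[m][:,:2].astype(np.float32)*1000);print(n,'stand',r,np.median(Z[m]),m.sum())
    m=(abs(X-.55)<.05)&(abs(Y+.26)<.05)&(Z>.118)
    print(n,'grip',m.sum(),W[m].min(0),W[m].max(0),W[m].mean(0))
    t=m&(Z>W[m][:,2].max()-.006);print(W[t].mean(0),cv2.minAreaRect(W[t][:,:2].astype(np.float32)*1000))
    m=(abs(X-.55)<.05)&(abs(Y+.19)<.06)&(Z>.06)&(Z<.11);print('awl',m.sum(),W[m].mean(0))
save(np.vstack([np.hstack(cr[:2]),np.hstack(cr[2:])]),'crop1.png')
```

```text
scene leg ((529.976806640625, 196.97840881347656), (86.16654205322266, 182.16819763183594), 17.5932674407959) 0.07977579862029027 1698
scene stand ((552.4183349609375, -221.6444854736328), (164.859619140625, 64.91944122314453), 83.717041015625) 0.029887118457318784 566
scene grip 146 [ 0.53734281 -0.2754419   0.11812418] [ 0.56335761 -0.24549736  0.1612231 ] [ 0.55142988 -0.25628321  0.14190298]
[ 0.54987711 -0.26034637  0.157941  ] ((548.7553100585938, -260.6017150878906), (24.13970184326172, 21.580224990844727), 81.89562225341797)
awl 111 [ 0.56004318 -0.17669443  0.08518981]
top leg ((530.2349243164062, 195.90762329101562), (81.0987548828125, 180.37936401367188), 17.124126434326172) 0.07868901827294827 1926
top stand ((553.005615234375, -223.9912109375), (160.65235900878906, 61.27365493774414), 83.98284149169922) 0.029043634160172194 988
top grip 140 [ 0.53531088 -0.27671413  0.11919242] [ 0.56022947 -0.24940078  0.16023316] [ 0.54634586 -0.26068862  0.14905562]
[ 0.5485511  -0.26267036  0.15677004] ((548.2846069335938, -263.47760009765625), (23.4433536529541, 23.679786682128906), 79.03948974609375)
awl 88 [ 0.5543471  -0.18166117  0.09300245]
```

View pics/crop1.png

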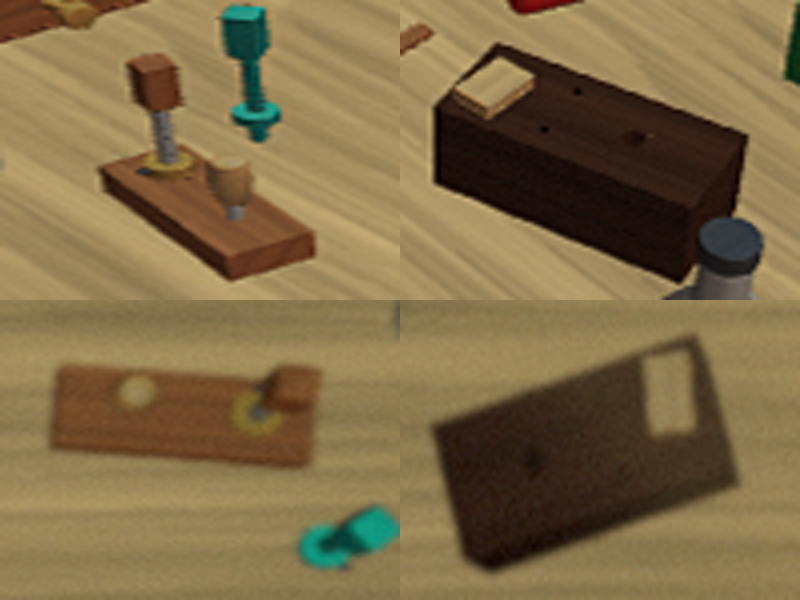

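Run:
```python
from h import *
from scipy.spatial.transform import Rotation as Ro
o=readout.get_obs();q=o['ee_rot'];R=Ro.from_quat([q[1],q[2],q[3],q[0]]).as_matrix()
print('tool z yaw',np.degrees(np.arctan2(R[1,2],R[0,2])),'y',R[:,1])
for n in('scene','top'):
    z=np.load(n+'.npz');im,d=z['im'],z['d'];W=cloud(n,d);X,Y,Z=np.moveaxis(W,-1,0)
    m=((abs(X-.55)<.04)&(abs(Y+.26)<.04)&(Z>.115)).astype(np.uint8)
    for e in(0,1):
        mm=(cv2.erode(m,np.ones((2,2))) if e else m)>0
        print(n,'handle',mm.sum(),cv2.minAreaRect(W[mm][:,:2].astype(np.float32)*1000))
    N=np.cross(np.gradient(cv2.GaussianBlur(W,(5,5),1),axis=1),np.gradient(cv2.GaussianBlur(W,(5,5),1),axis=0))
    mm=cv2.erode(m,np.ones((5,5)))>0; Nn=N[mm]/np.linalg.norm(N[mm],axis=1)[:,None]
    a=np.degrees(np.arctan2(Nn[:,1],Nn[:,0]))[abs(Nn[:,2])<.3]; print('normals',np.round(np.sort(a)))
    im=im.astype(float);br=(abs(X-.55)<.05)&(abs(Y+.265)<.05)&(Z>.036)&(Z<.062)
    print('collar',br.sum(),W[br].min(0),W[br].max(0),np.median(W[br],0))
    c=cams.camera_info(n);K=np.array(c['camera_matrix']);rq=c['rotation'];Rc=Ro.from_quat([rq[1],rq[2],rq[3],rq[0]]).as_matrix()
    g=im.sum(2)
    u0,v0=(321,254) if n=='scene' else (153,185)
    s=g[v0-7:v0+8,u0-7:u0+8];w=np.clip(np.median(s)*.85-s,0,None);vv,uu=np.mgrid[v0-7:v0+8,u0-7:u0+8]
    w[(vv-v0)**2+(uu-u0)**2>30]=0
    u,v=(w*uu).sum()/w.sum(),(w*vv).sum()/w.sum()
    r=Rc@np.array([(u-K[0,2])/K[0,0],-(v-K[1,2])/K[1,1],-1]);p=np.array(c['position']);print('hole',u,v,p+r*(.08-p[2])/r[2])
    print(np.int32(s[2:13,2:13]))
```

```text
tool z yaw -64.45765577762525 y [ 5.89013593e-07 -3.31075300e-05 -9.99999999e-01]
scene handle 148 ((548.6551513671875, -259.86700439453125), (25.725746154785156, 25.455055236816406), 73.56351470947266)
scene handle 120 ((548.9772338867188, -258.0120849609375), (21.98518180847168, 25.023117065429688), 73.56351470947266)
normals [-176. -150. -143. -135. -125. -125. -124. -122. -121. -111. -110. -109.
 -109. -106. -106. -103. -102. -102. -102. -101. -101.  -99.  -98.  -98.
  -98.  -97.  -95.  -94.  -90.  -78.  -63.  -62.  -61.  -58.  -56.  -50.
  156.  168.  168.  168.  169.  174.]
collar 81 [ 0.53287559 -0.27667072  0.03731955] [ 0.56932161 -0.24203163  0.06137187] [ 0.55119689 -0.25727409  0.04651379]
hole 320.3045023696683 253.7902843601896 [0.51887061 0.22745534 0.08      ]
[[ 96 100 104 110 110 113 113 105 112 113 108]
 [107 103 108 105 108 106 110 118 116 116 109]
 [100 102 104 114 106  99 104 108 112 110 113]
 [105 115  90  71  45  69  89 103 113 111 107]
 [102  75  64  66  60  42  46  90 170 129  92]
 [ 93  82  65  75  42  41  38  86 105  97 109]
 [ 91  90  74  60  58  52  65  
[... 577 characters left out ...]
4176 -0.27894178  0.03744807] [ 0.56827603 -0.24833495  0.05986106] [ 0.54488528 -0.25967734  0.04653819]
hole 152.66062176165804 184.7642487046632 [0.51971218 0.22711422 0.08      ]
[[ 86  91  95 111 103  90 103 108  98  99 109]
 [ 95  95  97  99  82  94  99 100 114 113 113]
 [ 78 106  94  97  74  70  83  96 107  95 129]
 [100 105  97  70  76  65  77  85  89 101 114]
 [ 89  79  89  87  62  56  67  81  89 110  97]
 [101  97  82  60  47  58  65  90  96 101 106]
 [ 96 115  96  78  74  76  75  73 100 105 115]
 [ 91 100 102  91  83  63  66 102 121 101 108]
 [ 98  95  94 102  69  83 101 101  87 116 117]
 [ 97  97 105 123  98 113 115 114  94 110 108]
 [ 82 100 111  95 112 111  92 101 116 110 114]]
```

Call:
drive_tool(rows=[{"x": 0.039,"y": 0.03,"yaw": 7},{"x": 0.039,"y": 0.03,"yaw": 7},{"x": 0.039,"y": 0.03,"yaw": 7},{"x": 0.039,"y": 0.03,"yaw": 7},{"x": 0.039,"y": 0.03,"yaw": 7}], hand=100, squeeze=50)

```text
schema error: expected keys x, y, z, yaw
```

Call:
drive_tool(rows=[{"x": 0.039,"y": 0.03,"yaw": 7},{"x": 0.039,"y": 0.03,"yaw": 7},{"x": 0.038,"y": 0.025,"yaw": 7.5},{},{}])

```text
schema error: expected keys x, y, z, yaw
```

Call:
drive_tool(rows=[{"x": 0.039,"y": 0.03,"z": 0,"yaw": 7},{"x": 0.039,"y": 0.03,"z": 0,"yaw": 7},{"x": 0.039,"y": 0.03,"z": 0,"yaw": 7},{"x": 0.039,"y": 0.03,"z": 0,"yaw": 7},{"x": 0.039,"y": 0.03,"z": 0,"yaw": 7}], hand=100, squeeze=50)

```text
clock: 1.1
position: [0.4335, -0.345, 0.2315]
ee_rot: [-0.358, 0.358, -0.61, 0.61]
contact_force: [-0.4, -0.3, 0.1]
gripper_width: 0.0858
```

Call:
drive_tool(rows=[{"x": 0.039,"y": 0.03,"z": 0,"yaw": 7},{"x": 0.039,"y": 0.03,"z": 0,"yaw": 7},{"x": 0.038,"y": 0.025,"z": 0,"yaw": 7.5},{"x": 0,"y": 0,"z": 0,"yaw": 0},{"x": 0,"y": 0,"z": 0,"yaw": 0}])

```text
clock: 1.6
position: [0.5486, -0.2604, 0.2309]
ee_rot: [0.464, -0.465, 0.533, -0.533]
contact_force: [-0.3, -0.7, -0.3]
gripper_width: 0.086
```

Call:
drive_tool(rows=[{"x": 0,"y": 0,"z": -0.03,"yaw": 0},{"x": 0,"y": 0,"z": -0.03,"yaw": 0},{"x": 0,"y": 0,"z": -0.03,"yaw": 0},{"x": 0,"y": 0,"z": -0.024,"yaw": 0},{"x": 0,"y": 0,"z": 0,"yaw": 0}])

```text
clock: 2.1
position: [0.5444, -0.261, 0.1139]
ee_rot: [0.462, -0.464, 0.537, -0.532]
contact_force: [-0.3, 0.7, -0.7]
gripper_width: 0.0856
```

Run:
```python
from h import *
cr=[]
for n,(l,t,w,h) in(('scene',(150,100,100,75)),('top',(290,130,100,75))):
    im,d=grab(n);cr.append(cv2.resize(im[t:t+h,l:l+w],(400,300),interpolation=cv2.INTER_CUBIC))
save(np.hstack(cr),'crop2.png')
```

```text
(no output)
```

View pics/crop2.png

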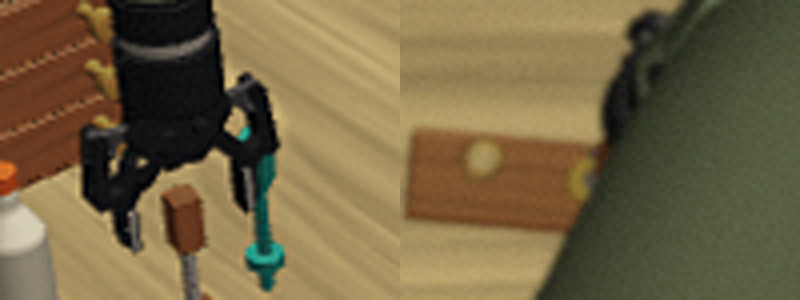

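The crop shows the brown handle (about 185,220) between the open fingers (130,215 and 245,190). The turquoise look-alike is clear behind them.

Call:
drive_tool(rows=[{"x": 0,"y": 0,"z": 0,"yaw": 0},{"x": 0,"y": 0,"z": 0,"yaw": 0},{"x": 0,"y": 0,"z": 0,"yaw": 0},{"x": 0,"y": 0,"z": 0,"yaw": 0},{"x": 0,"y": 0,"z": 0,"yaw": 0}], hand=35)

```text
clock: 2.7
position: [0.5483, -0.2612, 0.1176]
ee_rot: [-0.464, 0.464, -0.533, 0.534]
contact_force: [-0.3, 0.0, -0.6]
gripper_width: 0.0298
```

Call:
drive_tool(rows=[{"x": 0,"y": 0,"z": 0,"yaw": 0},{"x": 0,"y": 0,"z": 0,"yaw": 0},{"x": 0,"y": 0,"z": 0,"yaw": 0},{"x": 0,"y": 0,"z": 0,"yaw": 0},{"x": 0,"y": 0,"z": 0,"yaw": 0}], hand=0)

```text
clock: 3.2
position: [0.5482, -0.2613, 0.1175]
ee_rot: [-0.464, 0.464, -0.533, 0.534]
contact_force: [-0.9, 1.1, 4.8]
gripper_width: 0.0234
```

Call:
drive_tool(rows=[{"x": 0,"y": 0,"z": 0.005,"yaw": 0},{"x": 0,"y": 0,"z": 0.01,"yaw": 0},{"x": 0,"y": 0,"z": 0.01,"yaw": 0},{"x": 0,"y": 0,"z": 0.015,"yaw": 0},{"x": 0,"y": 0,"z": 0.02,"yaw": 0}])

```text
clock: 3.7
position: [0.5476, -0.2609, 0.1777]
ee_rot: [0.464, -0.464, 0.534, -0.533]
contact_force: [-0.1, -0.3, -1.5]
gripper_width: 0.0235
```

Call:
drive_tool(rows=[{"x": 0,"y": 0,"z": 0.03,"yaw": 0},{"x": 0,"y": 0,"z": 0.03,"yaw": 0},{"x": 0,"y": 0,"z": 0.02,"yaw": 0},{"x": 0,"y": 0,"z": 0,"yaw": 0},{"x": 0,"y": 0,"z": 0,"yaw": 0}])

```text
clock: 4.2
position: [0.5481, -0.2612, 0.2573]
ee_rot: [-0.464, 0.464, -0.533, 0.534]
contact_force: [-1.1, 0.0, -2.6]
gripper_width: 0.0236
```

Call:
drive_tool(rows=[{"x": 0,"y": 0.03,"z": 0,"yaw": 0},{"x": 0,"y": 0.04,"z": 0,"yaw": 0},{"x": 0,"y": 0.04,"z": 0,"yaw": 0},{"x": 0,"y": 0.04,"z": 0,"yaw": 0},{"x": 0,"y": 0.04,"z": 0,"yaw": 0}])

```text
clock: 4.7
position: [0.5468, -0.0695, 0.2553]
ee_rot: [0.463, -0.465, 0.535, -0.533]
contact_force: [-0.4, -0.0, -2.6]
gripper_width: 0.0235
```

Call:
drive_tool(rows=[{"x": -0.004,"y": 0.04,"z": 0,"yaw": 0},{"x": -0.006,"y": 0.04,"z": 0,"yaw": 0},{"x": -0.006,"y": 0.04,"z": 0,"yaw": 0},{"x": -0.006,"y": 0.04,"z": 0,"yaw": 0},{"x": -0.006,"y": 0.04,"z": 0,"yaw": 0}])

```text
clock: 5.2
position: [0.5185, 0.1302, 0.2554]
ee_rot: [0.463, -0.465, 0.534, -0.533]
contact_force: [-0.4, 0.1, -1.4]
gripper_width: 0.024
```

Call:
drive_tool(rows=[{"x": 0,"y": 0.035,"z": 0,"yaw": 0},{"x": 0,"y": 0.035,"z": 0,"yaw": 0},{"x": 0,"y": 0.02,"z": 0,"yaw": 0},{"x": 0,"y": 0.007,"z": 0,"yaw": 0},{"x": 0,"y": 0,"z": 0,"yaw": 0}])

```text
clock: 5.7
position: [0.5193, 0.226, 0.2558]
ee_rot: [0.464, -0.465, 0.533, -0.533]
contact_force: [-0.5, 0.3, -1.8]
gripper_width: 0.0238
```

Call:
drive_tool(rows=[{"x": 0,"y": 0,"z": -0.02,"yaw": 0},{"x": 0,"y": 0,"z": -0.02,"yaw": 0},{"x": 0,"y": 0,"z": 0,"yaw": 0},{"x": 0,"y": 0,"z": 0,"yaw": 0}])

```text
clock: 6.1
position: [0.52, 0.2245, 0.2171]
ee_rot: [0.463, -0.464, 0.534, -0.534]
contact_force: [0.4, 1.0, -1.6]
gripper_width: 0.0234
```

Run:
```python
from h import *
cr=[]
for n,(l,t,w,h) in(('scene',(270,165,100,100)),('top',(110,130,100,100))):
    im,d=grab(n);cr.append(cv2.resize(im[t:t+h,l:l+w],(400,400),interpolation=cv2.INTER_CUBIC))
save(np.hstack(cr),'crop3.png');print(readout.get_obs()['position'])
```

```text
[0.52084066 0.22519228 0.21827033]
```

View pics/crop3.png

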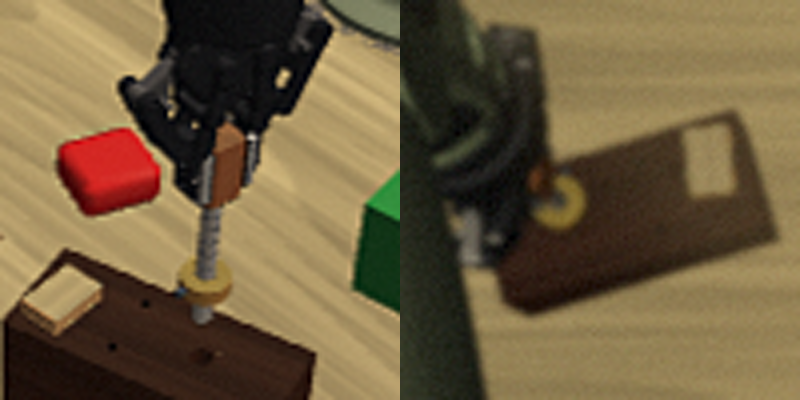

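```bash
cat >> h.py <<'E'
from scipy.spatial.transform import Rotation as Ro
def proj(n,P):
    c=cams.camera_info(n);K=np.array(c['camera_matrix']);q=c['rotation'];R=Ro.from_quat([q[1],q[2],q[3],q[0]]).as_matrix()
    p=(np.atleast_2d(P)-c['position'])@R
    return np.stack([K[0,2]+K[0,0]*p[:,0]/-p[:,2],K[1,2]-K[1,1]*p[:,1]/-p[:,2]],-1)
E
python3 - <<'E'
from h import *
x,y,z=.5205,.2255,.2182; t=z-.1095
for n in('scene','top'):
    print(n,'grip,collar,tip at vertical',proj(n,[[x,y,t+.127],[x,y,t+.035],[x,y,t]]).round(1).tolist(),'hole',proj(n,[.5195,.2268,.08]).round(1), 'above hole at tip',proj(n,[.5195,.2268,t]).round(1))
    print('d/dx,dy per 10mm',(proj(n,[[x+.01,y,t],[x,y+.01,t]])-proj(n,[x,y,t])).round(2).tolist())
z=np.load('scene.npz');im,d=z['im'].astype(int),z['d'];W=cloud('scene',d)
# rod centre per row between handle and collar, and below
for v in range(205,250):
    r=W[v,305:345];near=(abs(r[:,0]-x)<.03)&(abs(r[:,1]-y)<.03)&(r[:,2]>.1)
    u=np.flatnonzero(near)+305
    if len(u): print(v,u.min(),u.max(),round((u.min()+u.max())/2,1),W[v,u].mean(0).round(4))
z=np.load('top.npz');im,d=z['im'].astype(int),z['d'];W=cloud('top',d)
m=(abs(W[...,0]-x)<.04)&(abs(W[...,1]-y)<.04)&(abs(W[...,2]-.151)<.012)&(im[...,0]-im[...,2]>40)
v,u=np.nonzero(m);print('top collar',m.sum(),u.min(),u.max(),v.min(),v.max(),W[m].mean(0),cv2.minEnclosingCircle(np.stack([u,v],1).astype(np.float32)))
E
```

```text
scene grip,collar,tip at vertical [[323.7, 206.0], [321.0, 235.2], [320.0, 245.5]] hole [[319.9 253.8]] above hole at tip [[320.7 245.6]]
d/dx,dy per 10mm [[-2.89, 1.96], [2.99, 2.23]]
top grip,collar,tip at vertical [[139.9, 173.1], [148.3, 180.2], [151.1, 182.6]] hole [[152.8 184.8]] above hole at tip [[150.6 183. ]]
d/dx,dy per 10mm [[0.1, -3.89], [-3.97, 0.03]]
205 316 334 325.0 [0.5253 0.2331 0.2463]
206 313 333 323.0 [0.5283 0.23   0.2431]
207 313 333 323.0 [0.5288 0.2307 0.2409]
208 313 332 322.5 [0.5302 0.2307 0.2387]
209 313 332 322.5 [0.5296 0.2305 0.2352]
210 313 332 322.5 [0.5294 0.2306 0.2322]
211 313 330 321.5 [0.5318 0.2299 0.2301]
212 314 329 321.5 [0.5321 0.2304 0.2276]
213 315 329 322.0 [0.531  0.2313 0.2245]
214 316 328 322.0 [0.5309 0.2315 0.2216]
215 318 326 322.0 [0.531  0.2318 0.2189]
216 319 325 322.0 [0.5303 0.2314 0.2151]
217 320 324 322.0 [0.5231 0.2256 0.2037]
218 320 324 322.0 [0.5231 0.2251 0.2003]
219 320 324 322.0 [0.5234 0.2264 0.1983]
220 320 324 322.0 [0.5229 0.2262 0.1947]
221 320 324 322.0 [0.5216 0.2255 0.1902]
222 320 324 322.0 [0.5216 0.2257 0.
[... 374 characters left out ...]

232 315 326 320.5 [0.5194 0.2221 0.151 ]
233 315 327 321.0 [0.5191 0.2237 0.1486]
234 314 327 320.5 [0.522  0.2249 0.148 ]
235 314 327 320.5 [0.5237 0.2266 0.1472]
236 314 327 320.5 [0.5258 0.2287 0.1467]
237 314 326 320.0 [0.5291 0.2302 0.1466]
238 313 326 319.5 [0.5306 0.2302 0.1443]
239 313 326 319.5 [0.5299 0.2299 0.1403]
240 317 325 321.0 [0.5283 0.2335 0.1387]
241 318 323 320.5 [0.5293 0.2331 0.1356]
242 318 322 320.0 [0.5221 0.2257 0.1219]
243 318 322 320.0 [0.5229 0.2267 0.1197]
244 318 322 320.0 [0.5211 0.2254 0.1142]
245 319 321 320.0 [0.5219 0.2265 0.1121]
top collar 91 144 156 174 186 [0.51821332 0.21788375 0.14654838] ((149.8000030517578, 180.10000610351562), 6.484697341918945)
```

Call:
drive_tool(rows=[{"x": 0,"y": 0.004,"z": 0,"yaw": 0},{"x": 0,"y": 0,"z": -0.01,"yaw": 0},{"x": 0,"y": 0,"z": -0.008,"yaw": 0},{"x": 0,"y": 0,"z": 0,"yaw": 0},{"x": 0,"y": 0,"z": 0,"yaw": 0}])

```text
clock: 6.7
position: [0.5197, 0.2296, 0.1987]
ee_rot: [0.464, -0.465, 0.534, -0.533]
contact_force: [0.6, -0.9, -0.7]
gripper_width: 0.0232
```

Run:
```python
from h import *
cr=[];ims={n:[] for n in('scene','top')};ds={n:[] for n in('scene','top')}
for n,(l,t,w,h) in(('scene',(295,220,50,50)),('top',(130,160,50,50))):
    for k in range(6):
        im,d=grab(n);ims[n].append(im.astype(float));ds[n].append(d)
    a=np.mean(ims[n],0);a=np.clip(a*1.5,0,255).astype(np.uint8);cr.append(cv2.resize(a[t:t+h,l:l+w],(400,400),interpolation=cv2.INTER_CUBIC))
save(np.hstack(cr),'crop4.png')
p=readout.get_obs()['position'];x,y,z=p;t=z-.1095;print(p)
W=np.mean([cloud('scene',d) for d in ds['scene']],0)
for v in range(218,258):
    r=W[v,305:345];near=(abs(r[:,0]-x)<.03)&(abs(r[:,1]-y)<.03)&(r[:,2]>t-.002)
    u=np.flatnonzero(near)+305
    if 0<len(u)<7: print(v,u.min(),u.max(),W[v,u[len(u)//2]].round(4))
for n in('scene','top'): print(n,'tip/collar above hole',proj(n,[[.5193,.2272,t],[.5193,.2272,t+.035]]).round(1).tolist())
```

```text
[0.52018594 0.22976424 0.19934117]
223 321 326 [0.5299 0.239  0.1984]
224 321 325 [0.5253 0.2324 0.1879]
225 321 325 [0.5238 0.2314 0.183 ]
226 321 325 [0.524  0.2319 0.1804]
227 321 325 [0.5236 0.2318 0.1768]
228 321 325 [0.5233 0.2318 0.1735]
229 310 325 [0.5247 0.2333 0.1722]
230 321 325 [0.5227 0.2319 0.1667]
232 320 324 [0.5247 0.2312 0.161 ]
233 320 324 [0.5234 0.2304 0.1563]
234 320 324 [0.5248 0.2319 0.155 ]
235 320 330 [0.5219 0.2327 0.1505]
248 319 323 [0.5234 0.2317 0.1068]
249 319 323 [0.5245 0.2329 0.105 ]
250 319 323 [0.5217 0.234  0.1004]
251 319 322 [0.5224 0.2318 0.0957]
252 320 321 [0.5219 0.2317 0.0918]
scene tip/collar above hole [[320.4, 251.0], [321.3, 240.9]]
top tip/collar above hole [[151.9, 184.3], [149.1, 182.0]]
```

View pics/crop4.png

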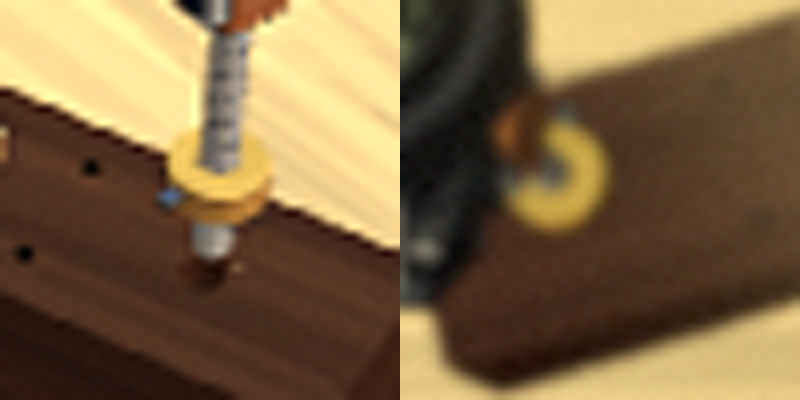

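Call:
drive_tool(rows=[{"x": 0,"y": 0,"z": -0.004,"yaw": 0},{"x": 0,"y": 0,"z": -0.004,"yaw": 0},{"x": 0,"y": 0,"z": -0.003,"yaw": 0},{"x": 0,"y": 0,"z": -0.002,"yaw": 0},{"x": 0,"y": 0,"z": 0,"yaw": 0}])

```text
clock: 7.8
position: [0.5202, 0.2294, 0.186]
ee_rot: [-0.464, 0.464, -0.533, 0.534]
contact_force: [0.4, -1.2, -0.6]
gripper_width: 0.0234
```

Call:
drive_tool(rows=[{"x": 0,"y": 0,"z": -0.001,"yaw": 0},{"x": 0,"y": 0,"z": -0.001,"yaw": 0},{"x": 0,"y": 0,"z": -0.001,"yaw": 0},{"x": 0,"y": 0,"z": 0,"yaw": 0}])

```text
clock: 8.2
position: [0.5204, 0.2293, 0.1832]
ee_rot: [-0.464, 0.464, -0.533, 0.534]
contact_force: [1.4, -2.3, -0.8]
gripper_width: 0.0238
```

Call:
drive_tool(rows=[{"x": 0.0005,"y": -0.001,"z": -0.001,"yaw": 0},{"x": 0,"y": 0,"z": -0.002,"yaw": 0},{"x": 0,"y": 0,"z": -0.002,"yaw": 0},{"x": 0,"y": 0,"z": -0.001,"yaw": 0},{"x": 0,"y": 0,"z": 0,"yaw": 0}])

```text
clock: 8.7
position: [0.5205, 0.2288, 0.1769]
ee_rot: [0.464, -0.464, 0.534, -0.533]
contact_force: [0.9, -2.5, -3.1]
gripper_width: 0.0235
```

Call:
drive_tool(rows=[{"x": 0,"y": 0,"z": -0.002,"yaw": 0},{"x": 0,"y": 0,"z": -0.002,"yaw": 0},{"x": 0,"y": 0,"z": -0.002,"yaw": 0},{"x": 0,"y": 0,"z": 0,"yaw": 0}])

```text
clock: 9.1
position: [0.5206, 0.2287, 0.1709]
ee_rot: [0.464, -0.464, 0.534, -0.533]
contact_force: [0.6, -1.3, -2.2]
gripper_width: 0.0231
```

Call:
drive_tool(rows=[{"x": 0,"y": -0.0005,"z": -0.002,"yaw": 0},{"x": 0,"y": 0,"z": -0.002,"yaw": 0},{"x": 0,"y": 0,"z": -0.002,"yaw": 0},{"x": 0,"y": 0,"z": 0,"yaw": 0}])

```text
clock: 9.5
position: [0.5203, 0.2284, 0.1648]
ee_rot: [0.464, -0.464, 0.534, -0.533]
contact_force: [0.9, -0.2, -1.6]
gripper_width: 0.0234
```

Call:
drive_tool(rows=[{"x": 0,"y": 0,"z": -0.002,"yaw": 0},{"x": 0,"y": 0,"z": -0.002,"yaw": 0},{"x": 0,"y": 0,"z": -0.002,"yaw": 0},{"x": 0,"y": 0,"z": 0,"yaw": 0}])

```text
clock: 9.9
position: [0.5207, 0.2284, 0.1593]
ee_rot: [0.464, -0.464, 0.534, -0.533]
contact_force: [-0.1, 1.1, 0.1]
gripper_width: 0.0231
```

Call:
drive_tool(rows=[{"x": 0,"y": 0,"z": -0.002,"yaw": 0},{"x": 0,"y": 0,"z": -0.002,"yaw": 0},{"x": 0,"y": 0,"z": -0.002,"yaw": 0},{"x": 0,"y": 0,"z": 0,"yaw": 0}])

```text
clock: 10.3
position: [0.5207, 0.2283, 0.153]
ee_rot: [0.464, -0.464, 0.534, -0.533]
contact_force: [-0.5, 1.0, 0.1]
gripper_width: 0.0234
```

Call:
drive_tool(rows=[{"x": 0,"y": 0,"z": -0.001,"yaw": 0},{"x": 0,"y": 0,"z": -0.002,"yaw": 0},{"x": 0,"y": 0,"z": -0.001,"yaw": 0},{"x": 0,"y": 0,"z": 0,"yaw": 0}])

```text
clock: 10.7
position: [0.5207, 0.2283, 0.1491]
ee_rot: [0.464, -0.464, 0.534, -0.533]
contact_force: [-1.0, 1.0, 1.1]
gripper_width: 0.0239
```

Call:
drive_tool(rows=[{"x": 0,"y": 0,"z": -0.001,"yaw": 0},{"x": 0,"y": 0,"z": -0.001,"yaw": 0},{"x": 0,"y": 0,"z": 0,"yaw": 0}])

```text
clock: 11.0
position: [0.5207, 0.2283, 0.1471]
ee_rot: [0.464, -0.464, 0.534, -0.533]
contact_force: [-0.1, 1.7, 0.7]
gripper_width: 0.0233
```

Call:
drive_tool(rows=[{"x": 0,"y": 0,"z": -0.001,"yaw": 0},{"x": 0,"y": 0,"z": 0,"yaw": 0}])

```text
clock: 11.2
position: [0.5207, 0.2283, 0.1462]
ee_rot: [0.464, -0.464, 0.534, -0.533]
contact_force: [-0.6, 1.7, 1.7]
gripper_width: 0.0235
```

Call:
drive_tool(rows=[{"x": 0,"y": 0,"z": -0.001,"yaw": 0},{"x": 0,"y": 0,"z": 0,"yaw": 0}])

```text
clock: 11.4
position: [0.5207, 0.2283, 0.1452]
ee_rot: [0.464, -0.464, 0.534, -0.533]
contact_force: [-1.0, 0.9, 3.1]
gripper_width: 0.0236
```

Call:
drive_tool(rows=[{"x": 0,"y": 0,"z": -0.001,"yaw": 0},{"x": 0,"y": 0,"z": 0,"yaw": 0}])

```text
clock: 11.6
position: [0.5207, 0.2283, 0.1442]
ee_rot: [0.464, -0.464, 0.534, -0.533]
contact_force: [-0.9, 1.6, 3.4]
gripper_width: 0.0239
```

Call:
drive_tool(rows=[{"x": 0,"y": 0,"z": -0.001,"yaw": 0},{"x": 0,"y": 0,"z": 0,"yaw": 0}], squeeze=25)

```text
clock: 11.8
position: [0.5207, 0.2282, 0.1432]
ee_rot: [-0.464, 0.464, -0.533, 0.533]
contact_force: [-1.3, 1.3, 2.8]
gripper_width: 0.0236
```

Call:
drive_tool(rows=[{"x": 0,"y": 0,"z": -0.001,"yaw": 0},{"x": 0,"y": 0,"z": 0,"yaw": 0}])

```text
clock: 12.0
position: [0.5208, 0.2283, 0.1431]
ee_rot: [-0.464, 0.464, -0.533, 0.534]
contact_force: [-3.6, 0.5, 8.2]
gripper_width: 0.0235
```

Call:
drive_tool(rows=[{"x": 0,"y": 0,"z": -0.0005,"yaw": 0},{"x": 0,"y": 0,"z": 0,"yaw": 0},{"x": 0,"y": 0,"z": 0,"yaw": 0}])

```text
clock: 12.3
position: [0.5208, 0.2283, 0.143]
ee_rot: [-0.464, 0.464, -0.533, 0.534]
contact_force: [-3.4, 0.2, 11.8]
gripper_width: 0.0239
```

Run:
```python
from h import *
cr=[]
for n,(l,t,w,h) in(('scene',(295,210,50,50)),('top',(130,160,50,50))):
    a=np.mean([grab(n)[0].astype(float) for k in range(4)],0)
    a=np.clip(a*1.5,0,255).astype(np.uint8);cr.append(cv2.resize(a[t:t+h,l:l+w],(400,400),interpolation=cv2.INTER_CUBIC))
save(np.hstack(cr),'crop5.png')
o=readout.get_obs();print(o['position'],o['contact_force'])
x,y=.5195,.227
print(proj('scene',[[x,y,.08],[x,y,.092],[x,y,.142]]))
```

```text
[0.52081617 0.22829352 0.14304707] [-3.50253957  0.72344833 12.23089041]
[[319.99257578 253.81160286]
 [320.31537828 250.42183761]
 [321.70665111 235.81201185]]
```

View pics/crop5.png

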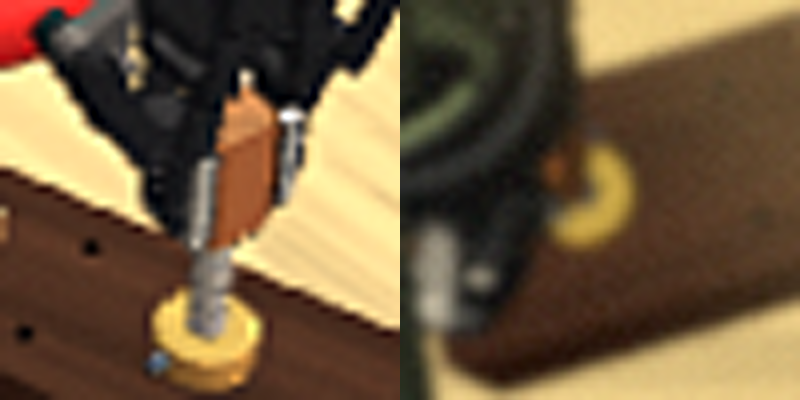

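Call:
drive_tool(rows=[{"x": -0.001,"y": 0,"z": 0,"yaw": 0},{"x": 0,"y": 0,"z": 0,"yaw": 0},{"x": 0,"y": 0,"z": 0,"yaw": 0}])

```text
clock: 13.0
position: [0.5205, 0.2283, 0.1431]
ee_rot: [-0.465, 0.463, -0.533, 0.534]
contact_force: [-2.4, 1.8, 9.8]
gripper_width: 0.0234
```

Call:
drive_tool(rows=[{"x": 0,"y": -0.001,"z": 0,"yaw": 0},{"x": 0,"y": 0,"z": 0,"yaw": 0},{"x": 0,"y": 0,"z": 0,"yaw": 0}])

```text
clock: 13.3
position: [0.5206, 0.2279, 0.1431]
ee_rot: [-0.465, 0.463, -0.533, 0.534]
contact_force: [-1.1, 2.7, 9.4]
gripper_width: 0.0233
```

Call:
drive_tool(rows=[{"x": 0,"y": 0.0005,"z": 0.0008,"yaw": 0},{"x": 0,"y": 0,"z": 0,"yaw": 0}])

```text
clock: 13.5
position: [0.5204, 0.228, 0.1431]
ee_rot: [-0.465, 0.463, -0.533, 0.534]
contact_force: [-0.4, 1.8, 5.9]
gripper_width: 0.0236
```

Call:
drive_tool(rows=[{"x": 0,"y": 0,"z": 0,"yaw": 0},{"x": 0,"y": 0,"z": 0,"yaw": 0},{"x": 0,"y": 0,"z": 0,"yaw": 0},{"x": 0,"y": 0,"z": 0,"yaw": 0},{"x": 0,"y": 0,"z": 0,"yaw": 0}], hand=75)

```text
clock: 14.0
position: [0.5195, 0.2275, 0.1423]
ee_rot: [0.464, -0.464, 0.534, -0.534]
contact_force: [0.5, 0.4, -0.4]
gripper_width: 0.0641
```

Call:
drive_tool(rows=[{"x": 0,"y": 0,"z": 0.005,"yaw": 0},{"x": 0,"y": 0,"z": 0.015,"yaw": 0},{"x": 0,"y": 0,"z": 0.02,"yaw": 0},{"x": 0,"y": 0,"z": 0.03,"yaw": 0},{"x": 0,"y": 0,"z": 0.04,"yaw": 0}])

```text
clock: 14.5
position: [0.5185, 0.2274, 0.2526]
ee_rot: [0.463, -0.465, 0.534, -0.533]
contact_force: [0.7, -0.1, 0.5]
gripper_width: 0.0643
```

Call:
drive_tool(rows=[{"x": 0,"y": -0.03,"z": 0.03,"yaw": 0},{"x": 0,"y": -0.04,"z": 0,"yaw": 0},{"x": 0,"y": -0.04,"z": 0,"yaw": 0},{"x": 0,"y": -0.04,"z": 0,"yaw": 0},{"x": 0,"y": -0.04,"z": 0,"yaw": 0}])

```text
clock: 15.0
position: [0.5195, 0.0363, 0.2832]
ee_rot: [-0.464, 0.464, -0.533, 0.534]
contact_force: [0.4, 0.0, 0.7]
gripper_width: 0.0643
```

Call:
drive_tool(rows=[{"x": 0,"y": -0.04,"z": 0,"yaw": 0},{"x": 0,"y": -0.04,"z": 0,"yaw": 0},{"x": 0,"y": -0.03,"z": 0,"yaw": 0},{"x": 0,"y": 0,"z": 0,"yaw": 0},{"x": 0,"y": 0,"z": 0,"yaw": 0}])

```text
clock: 15.5
position: [0.5196, -0.0726, 0.2828]
ee_rot: [0.464, -0.464, 0.534, -0.534]
contact_force: [-0.2, 0.2, 0.3]
gripper_width: 0.0644
```

Run:
```python
from h import *
cr=[]
for n,(l,t,w,h) in(('scene',(285,190,70,70)),('top',(110,150,70,70))):
    D=[grab(n) for k in range(4)]
    a=np.mean([x[0].astype(float) for x in D],0)
    a=np.clip(a*1.5,0,255).astype(np.uint8);cr.append(cv2.resize(a[t:t+h,l:l+w],(400,400),interpolation=cv2.INTER_CUBIC))
    W=np.mean([cloud(n,x[1]) for x in D],0);X,Y,Z=np.moveaxis(W,-1,0)
    near=(abs(X-.52)<.04)&(abs(Y-.227)<.04)
    m=near&(Z>.16);print(n,'handle',W[m].mean(0),W[m].max(0),'top face',np.percentile(Z[m],95))
    rgb=D[0][0].astype(int);b=near&(Z<.11)&(Z>.07)&(rgb[...,0]-rgb[...,2]>50);print('brass z',np.percentile(Z[b],[5,50,95]),W[b].mean(0))
save(np.hstack(cr),'crop6.png')
```

```text
scene handle [0.52480905 0.22740229 0.18074074] [0.55541468 0.25335929 0.24037569] top face 0.23872939009056432
brass z [0.08026863 0.0918052  0.09322554] [0.52222328 0.229169   0.08961665]
top handle [0.52068485 0.22233115 0.20178298] [0.5560488  0.26399843 0.36773022] top face 0.3070392408310527
brass z [0.0788551  0.09049258 0.09268617] [0.51709911 0.22276086 0.08883277]
```

View pics/crop6.png

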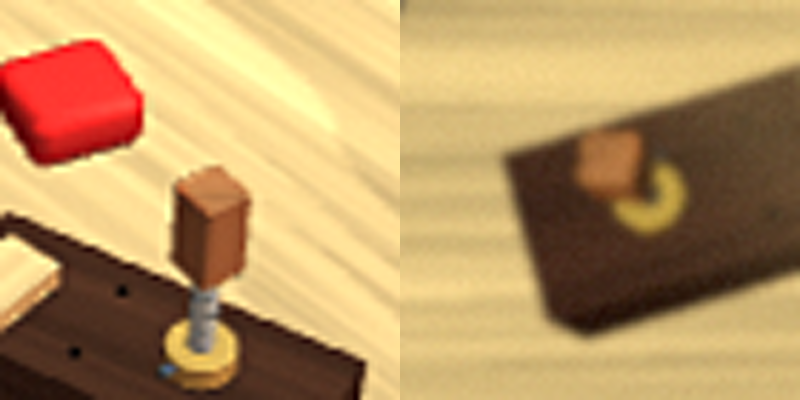

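The gauge stands free and upright in the hole. The brass collar (scene crop 202,355) has its top at z ≈ 0.092, which is the leg's 0.080 plus the collar's 12 mm, so it is flush on the wood. The arm is clear.

Run:
```python
from h import *
o=readout.get_obs();print(o['clock'],o['contact_force'],o['qvel'].round(3))
print(order.job_done())
```

```text
15.9 [-0.16976573  0.11421529  0.87937074] [-0.006  0.004 -0.001 -0.001  0.     0.001]
the job is handed in; nothing more can be done
None
```

The gauge is standing upright and free in the wide hole of the walnut leg, with the brass collar flush on the wood. I handed the job in at 15.9 s, with the arm clear and at rest.

- **Insertion:** I lifted the brown gauge out of the stand and lowered it in small steps. The rod stopped about 46 mm down, and the pressing force peaked near 12 N. Small sideways shifts did not let it sink further, so I took it as the bottom of the hole rather than a jam.
- **Collar:** In both cameras its top face is at z ≈ 0.091–0.092 m. That is the leg's 80 mm plus the collar's 12 mm, so it is flush to within about 2 mm.
- **Checks that disagreed:** Before insertion the two cameras differed by up to about 3 mm in y on where the gauge was. The rod touched the hole wall lightly on the way in, and I corrected by about 1 mm. The final handle-height reading was spoiled by stray depth points, so I judged uprightness by eye from the pictures.
- **Not checked:** I saw no bystander move in the crops, but I did not measure them again at the end.

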